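# Clamp a bracket in the sloping fixture with the square key

### The job

Set the steel bracket flat into the pocket of the sloping fixture, then take the T-handled key from its wooden block, push its square end fully into the recess of the clamp knob and turn the knob clockwise until the hold-down finger lies over the bracket's plate against its stop pin. Finally put the key back upright in its block, fully down, and leave the hammer, pipe and jar where they are.

Things in the scene. Friction and masses are not known exactly. Their poses are not given: they have to be found in the camera images.
- bed: sloping face (28 deg, facing the robot) of the fixed fixture, a grey plate 150 x 230 mm. Origin: centre of its pocket, on the face, 64 mm over the table; x up the slope, y left along it, z out of the face. Four strips 8 mm wide and high bound the pocket, inside 80 (x) by 120 mm (y). Stop pin 22 mm high at x -12, y +64 mm. The knob's axis is at x 0, y +100 mm
- knob (a joint): clamp knob, dark round steel, 56 mm diameter, 36 mm high, turning about the face's normal. Starts at 0 to 0.25 (open), grows clockwise seen from outside, 1.3 rad = finger at its stop pin; stays where left. The flat hold-down finger fixed to it is 16 mm wide, 12 to 20 mm over the face, its end 58 mm from the axis
- recess (a point): centre of the floor of the knob's square recess, on its axis, 10 mm over the sloping face. z points out along the axis; x and y are square to the recess's walls and turn with the knob. Recess 21 mm square, 26 mm deep (mouth at z +26 mm), with a 3 mm bevel round the mouth
- finger_tip (a point): end of the hold-down finger, 58 mm from the knob's axis and 16 mm over the face
- bracket: plain steel bracket, 0.45 kg: plate 110 x 70 x 10 mm (x, y, z) with an upright web in the middle, 60 mm long (x), 10 mm thick (y), its top at z 56 mm. Origin: centre of the plate's underside. Starts flat on the table. Same if turned half round. In the pocket its long side (x) lies along the bed's y
- key: T-handled square key, 136 mm long, 0.35 kg, starts upright in the holder. Origin: centre of the tip's end, z along the shank to the handle. Steel shank 18 mm square (sides along x and y), its last 8 mm tapered to 10 mm square; collar of 32 mm at z 94 to 100; black crossbar 90 (x) by 22 (y) mm, z 100 to 136 mm
- holder: fixed wooden block 80 x 80 x 50 mm high with one round upright hole of 28 mm diameter, 42 mm deep, in the middle of its top. Origin: centre of its underside; the hole's floor is at z +8 mm
- hammer: bystander: hammer 260 mm long lying on the table, origin under its middle
- pipe: bystander: short piece of steel pipe, 56 mm diameter, 60 mm high, upright, origin under its centre
- jar: bystander: small glass jar, 64 mm diameter, 75 mm high, origin under its centre
Mind the look-alikes: they are no part of the job. What is shaped like the bracket but orange or purple is not meant.

How it is judged (in metres and radians):
On the way, in this order (a step that is already met when the one before it is completed fails the run):
1. the bracket lies flat in the fixture's pocket, let go, with the clamp still open (x of bracket in the frame of bed between -0.008 and 0.008 m and y of bracket in the frame of bed between -0.008 and 0.008 m and z of bracket in the frame of bed between -0.004 and 0.004 m and angle between the z axis of bracket and the z axis of bed, either way round below 0.07 rad and contact force between the fingers and bracket below 0.3 N and value of joint knob below 0.6 rad), for 0.2 s.
2. the key's square end is fully in the knob's recess, the clamp still open (x of key in the frame of recess between -0.005 and 0.005 m and y of key in the frame of recess between -0.005 and 0.005 m and z of key in the frame of recess below 0.012 m and angle between the z axis of key and the z axis of bed, either way round below 0.12 rad and value of joint knob below 0.6 rad), for 0.2 s.
3. the knob has been turned, with the key in it, until the finger is at its stop (x of key in the frame of recess between -0.005 and 0.005 m and y of key in the frame of recess between -0.005 and 0.005 m and z of key in the frame of recess below 0.012 m and angle between the z axis of key and the z axis of bed, either way round below 0.12 rad and value of joint knob above 1.15 rad), for 0.2 s.
At the end, for the whole second after the job is handed in: Bracket flat in the pocket (within 8 mm of its centre, 4 mm in height, 0.07 rad), knob beyond 1.15 rad (finger over the plate), key upright in its block (tip within 12 mm of the hole's axis and 8 mm of its floor, lean under 0.15 rad), both let go and at rest (x of bracket in the frame of bed between -0.008 and 0.008 m and y of bracket in the frame of bed between -0.008 and 0.008 m and z of bracket in the frame of bed between -0.004 and 0.004 m and angle between the z axis of bracket and the z axis of bed, either way round below 0.07 rad and value of joint knob above 1.15 rad and horizontal distance between key and holder below 0.012 m and z of key in the frame of holder below 0.016 m and angle between key's own z axis and vertical below 0.15 rad and contact force between the fingers and key below 0.3 N and contact force between the fingers and bracket below 0.3 N and linear speed of each of key, bracket below 0.02 m/s); the robot touches nothing.
It fails at once if the hammer is moved by more than 30 mm (distance of hammer from where it was at the start of the episode above 0.03 m).
It fails at once if the pipe is moved by more than 30 mm (distance of pipe from where it was at the start of the episode above 0.03 m).
It fails at once if the jar is moved by more than 30 mm (distance of jar from where it was at the start of the episode above 0.03 m).
It also fails if it takes over 67 s, if anything falls off the work surface, if the arm or the gripper's body presses on something with over 40 N, if the wrist force passes 120 N, or if a joint passes its speed limit or range.

### The arm

A 6-joint arm with a two-finger parallel gripper is mounted at the origin on the work surface. World frame = base frame: x ahead of the robot, y to its left, z up, the work surface at z = 0. Lengths are in mm, angles in rad, forces in N, time in s.
With the tool pointing down it reaches from about 275 to 1000 mm from the base axis. Payload 8.4 kg.
Tool frame: the origin (TCP) lies at the very end of the fingers, on their centre line; the grasp point (between the pads) lies 19 mm behind it; z points along the fingers, y is the line along which they close (so a half turn about z gives the same grasp; the last joint's range is limited). The gripper opens to 85 mm and grips with 20 to 120 N. Pads are 22 mm wide; open, the fingers measure 114 mm over their backs; the gripper's body (76 mm by 85 mm) begins 54 mm behind the grasp point. The pads swing forward as they close: fully open they stand 13 mm farther back than shut.
Start: joints at [1.129, 0.353, 1.633, -0, 1.155, -0.002], TCP at [266.098, 565.526, 210.281] pointing down, gripper open.
Joint ranges: [-2.63, 2.63], [-0.92, 2.1], [0.06, 2.66], [-1.3, 4.44], [0, 2.69], [-3.02, 3.02]. Speed limits (rad/s): [2.22, 2.22, 2.79, 3.14, 3.14, 3.14].

### API

Orientations are given as [roll, pitch, yaw] about the fixed x, y, z axes, in that order (R = Rz(yaw) Ry(pitch) Rx(roll)).
In Python, from rig import telemetry, imaging, r gives the robot as it stands. The module is installed in compiled form; this text tells all that it offers.
- The arm moves only by the tool step_arm, never from a script. Its argument "moves" is a list of rows, each a list of 3 entries, a list of its own where there are three numbers: the turn, a rotation vector about the tool's x, y, z scaled (see below), then the shift along the tool's x, y, z scaled (see below), then the opening, from -1 (shut) to 1 (fully open). A call has 1 to 8 rows; each row is the pose to reach, as a shift and turn from the pose commanded when the call began, along the tool's axes at that moment; what a row does not reach only later rows make up. The controller multiplies each number of a shift by 200 mm and each number of a turn by 45 degrees. A row lasts 1/10 s, in which the tool goes at most 50 mm and 8.59 degrees, less where a joint would pass 70% of its speed; a pose out of reach is approached as far as the arm can. A call with a number of a shift or a turn outside -1 to 1 is refused whole. A call with a gripper value outside its range is refused whole. The fingers move at their own pace and stop on an object; "squeeze" is the grip in N (left out, the last holds). Time passes only in rows, so rows that repeat a pose let the fingers close. It gives the time, the measured TCP pose, the force, the opening and the grip force at its end, in the units of the state.
- telemetry.sense(): the state, without advancing time (a new reading comes with each control period).
- imaging.grab_frame(name): name is "scene" or "top"; returns the picture (400x640x3 uint8, red, green, blue); there is no depth.
- imaging.calibration(name): a dict with "fx", "fy", "cx", "cy" (pixels), "cam_to_world" (4x4, takes a point from camera to world coordinates). Camera axes: x right, y up, looking along -z (the intrinsics and any distortion apply to the point x, -y, -z); pixel columns grow to the right and rows downward; lengths in mm; the calibration is good to about 2 mm. A picture is of the moment at which its call begins. calibration takes no time and is no camera call.
- r.sign_off(): hands the job in; it is judged then, once.
Trained networks look in the newest picture that a camera, given by its name, has taken for a name from the list of things; names that differ only in an ending like _2 or _b are one class to them, and where a whole thing is asked for, a point or a joint stands for the part that bears it (a point fixed in the world has none). Each returns a list of dicts, best first, with "conf" (0 to 1); they miss things now and then, are a little off and sometimes report something else, mostly with a low value. They report only what shows in the picture. A call takes as long as a camera call. They do not tell look-alikes from the thing itself.
- imaging.recognise(camera, name): "extent" ([left, top, width, height] in pixels, round what is visible of it).
- imaging.mark_of(camera, name): "xy" ([column, row] in pixels: a listed point, or the origin of a listed thing).
The state is a dict: "clock": time; "qpos": joint angles; "qvel": joint speeds; "joint_efforts": joint torques, N m; "eef_pos": TCP position; "tcp_rot": TCP orientation; "contact_force": force on the tool from outside, world axes, zero at the start; "wrist_torque": the same for the moment, N m; "opening": opening from 0.0 (shut) to 1.0 (fully open); "grasp_force": force on a finger pad.
Only numpy, scipy, OpenCV 4.12 (cv2) and the standard library are available. Lean on these libraries where they do the work, as an engineer would, in place of code of your own. Each camera call takes 0.05 s, during which the arm holds its last target. There are 200 camera calls.

## Working session

There is one attempt and no reset: what is moved stays moved. The work goes in short steps, Python scripts to look and compute and a tool call to move; the robot and the scene stay as the last step left them, time stands still between calls to the robot, and variables do not carry over. Pictures are saved under pics/ and viewed, at most 10 in all, crops included, and the job is handed in when it is done.

Besides the shell and the picture viewer there is one more tool, called after ">>>" in YAML: its name, and indented under it one key for each argument. step_arm: Moves the arm, as the interface text tells. Its arguments: {"type":"object","properties":{"moves":{"type":"array"},"squeeze":{"type":"number"}},"required":["moves"]}

```bash
mkdir -p pics
cat > h.py <<'E'
import numpy as np, cv2
from rig import telemetry, imaging, r
from scipy.spatial.transform import Rotation as R
def ray(cam,u,v):
    c=imaging.calibration(cam);T=np.array(c["cam_to_world"])
    d=np.array([(u-c["cx"])/c["fx"],-(v-c["cy"])/c["fy"],-1.]);return T[:3,3],T[:3,:3]@d
def at(cam,uv,z):
    o,d=ray(cam,*uv);return o+d*(z-o[2])/d[2]
def proj(cam,p):
    c=imaging.calibration(cam);T=np.array(c["cam_to_world"])
    q=T[:3,:3].T@(np.array(p)-T[:3,3]);return np.array([c["cx"]+c["fx"]*q[0]/-q[2],c["cy"]-c["fy"]*q[1]/-q[2]])
def tri(a,b):
    o1,d1=ray("scene",*a);o2,d2=ray("top",*b)
    s=np.linalg.lstsq(np.c_[d1,-d2],o2-o1,rcond=None)[0]
    p,q=o1+s[0]*d1,o2+s[1]*d2;return (p+q)/2,np.linalg.norm(p-q)
def save(cam,n):
    im=imaging.grab_frame(cam);cv2.imwrite(f"pics/{n}.png",cv2.cvtColor(im,cv2.COLOR_RGB2BGR));return im
E
python3 - <<'E'
from h import *
for c in("scene","top"):
    im=save(c,c+"0");k=imaging.calibration(c);print(c,im.shape,{a:(np.round(v,3).tolist()) for a,v in k.items()})
    for n in("bed","recess","finger_tip","bracket","key","holder","hammer","pipe","jar"):
        print(n,[(np.round(d["xy"],1).tolist(),round(d["conf"],2)) for d in imaging.mark_of(c,n)][:4],[(np.round(d["extent"],0).tolist(),round(d["conf"],2)) for d in imaging.recognise(c,n)][:3])
print(telemetry.sense())
E
```

```text
scene (400, 640, 3) {'fx': 395.602, 'fy': 395.602, 'cx': 315.324, 'cy': 199.93, 'cam_to_world': [[0.511, -0.446, 0.735, 1436.048], [0.86, 0.269, -0.435, -570.591], [-0.004, 0.854, 0.52, 695.165], [0.0, 0.0, 0.0, 1.0]]}
bed [([333.9, 202.1], 0.92)] [([307.0, 176.0, 84.0, 34.0], 0.71)]
recess [([360.5, 187.0], 0.54)] [([351.0, 176.0, 19.0, 15.0], 0.78)]
finger_tip [([370.1, 183.8], 0.59), ([388.3, 179.5], 0.43)] [([354.0, 173.0, 21.0, 13.0], 0.68)]
bracket [([367.1, 179.5], 0.74), ([263.7, 211.2], 0.66), ([217.4, 229.9], 0.65), ([163.3, 247.2], 0.64)] [([151.0, 229.0, 27.0, 33.0], 0.96), ([247.0, 195.0, 40.0, 29.0], 0.94), ([199.0, 215.0, 43.0, 30.0], 0.61)]
key [([388.5, 180.5], 0.72)] [([381.0, 146.0, 20.0, 22.0], 0.89)]
holder [([386.3, 177.1], 0.76)] [([373.0, 163.0, 33.0, 24.0], 0.55)]
hammer [([375.1, 255.1], 0.87)] [([340.0, 222.0, 66.0, 65.0], 0.75), ([221.0, 245.0, 28.0, 32.0], 0.19)]
pipe [([437.2, 209.6], 0.67)] [([430.0, 189.0, 20.0, 23.0], 0.6), ([200.0, 215.0, 43.0, 30.0], 0.21)]
jar [([237.7, 274.2], 0.83)] [([222.0, 243.0, 27.0, 36.0], 0.76)]
top (400, 640, 3) {'fx': 37
[... 944 characters left out ...]
6.0], 0.98)]
{'clock': 1.9, 'qpos': array([ 1.12858709e+00,  3.52994606e-01,  1.63339712e+00, -3.42560672e-05,
        1.15519278e+00, -2.40723902e-03]), 'qvel': array([-0.00089614, -0.00014868, -0.00087229,  0.00074878, -0.00065777,
        0.00043695]), 'joint_efforts': array([-2.13555417e-03, -6.05161071e+01, -3.42437696e+01, -1.63213172e-04,
        1.12140533e-03, -3.49080517e-05]), 'eef_pos': array([266.11758568, 565.52201596, 210.28557474]), 'tcp_rot': array([3.14158458e+00, 3.13595875e-05, 2.70180449e+00]), 'contact_force': array([-0.1760219 , -0.92103264,  0.18466684]), 'wrist_torque': array([-0.04369635,  0.02739613,  0.02621181]), 'grasp_force': 0.0, 'opening': 1.0007530590093006}
```

View pics/scene0.png

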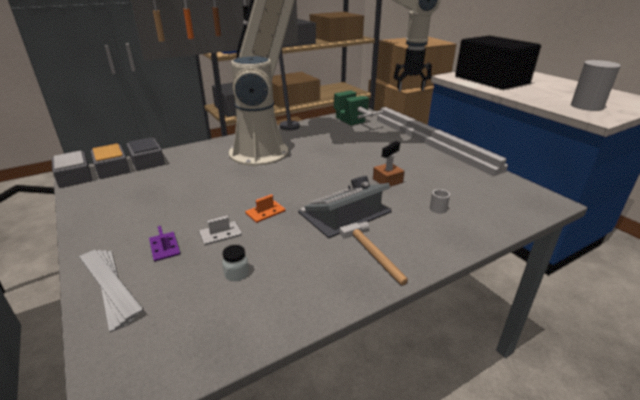

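View pics/top0.png

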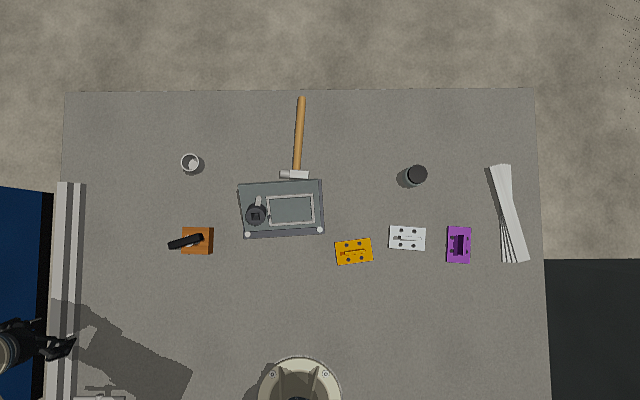

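The scene view shows the grey bracket at (220,230), the bed at (345,205), and the key in its block at (389,165). The top view has the bracket at (407,238), the bed at (282,208), the knob at (256,214) and the block at (197,240). Next I'll enlarge these areas to get precise positions.

Run:
```python
import cv2,numpy as np
t=cv2.imread("pics/top0.png");s=cv2.imread("pics/scene0.png")
def up(im,x,y,w,h,k):
    o=cv2.resize(im[y:y+h,x:x+w],None,fx=k,fy=k,interpolation=cv2.INTER_CUBIC)
    for i in range(0,w,10): cv2.putText(o,str(x+i),(i*k,8),0,.33,(0,0,255),1);cv2.line(o,(i*k,10),(i*k,14),(0,0,255),1)
    for j in range(0,h,10): cv2.putText(o,str(y+j),(0,j*k+4),0,.33,(0,0,255),1)
    return o
cv2.imwrite("pics/a.png",up(t,232,170,100,75,8))
b=np.zeros((600,800,3),np.uint8)
def put(o,x,y): b[y:y+o.shape[0],x:x+o.shape[1]]=o
put(up(t,160,220,60,40,6),0,0);put(up(t,380,218,50,38,8),380,0)
put(up(s,295,165,100,70,4),0,310);put(up(s,195,210,50,38,7),410,310)
cv2.imwrite("pics/b.png",b)
```

```text
(no output)
```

View pics/a.png

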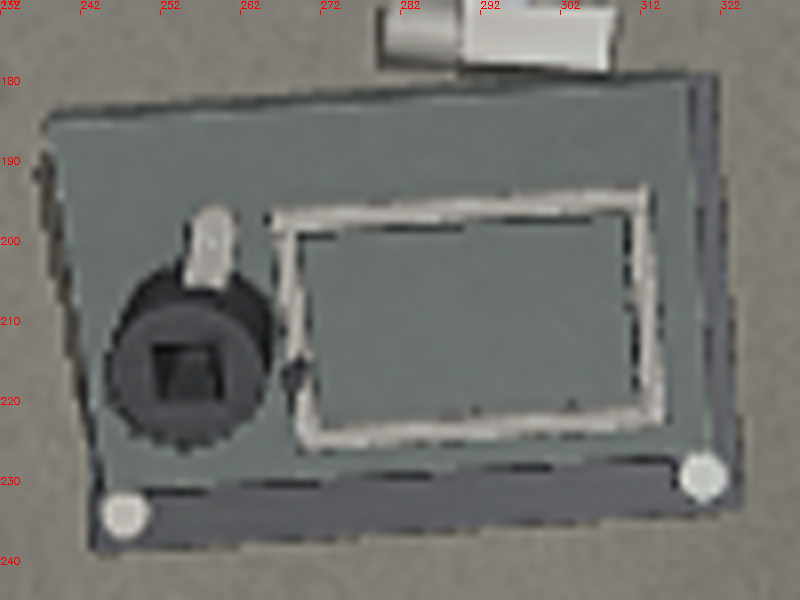

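View pics/b.png

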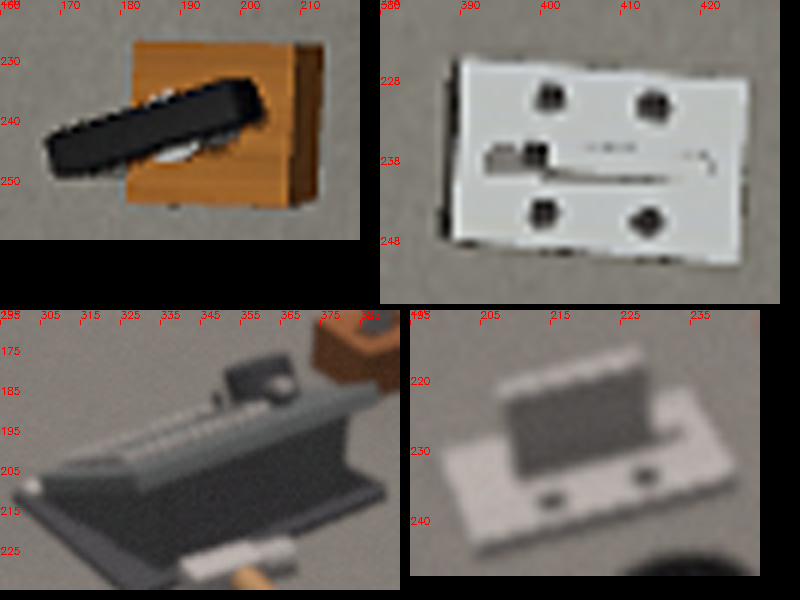

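The enlargements give corner pixels for the strips, knob, bracket, holder and key bar. I'll fit the poses to them.

```bash
cat > fit.py <<'E'
from h import *
from scipy.optimize import least_squares
def px(l,x0,y0,k): return [(x0+a/k-.5+.5/k,y0+b/k-.5+.5/k) for a,b in l]
A=lambda l:px(l,232,170,8)
def M(yaw,tilt): return R.from_euler('zy',[yaw,-tilt]).as_matrix()  # z leans to -x
def fit(f,obs,p0,name):
    g=lambda p:np.concatenate([proj("top",q)-o for q,o in zip(f(p),obs)])
    s=least_squares(g,p0);print(name,np.round(s.x,3),"rms px",round(np.sqrt(np.mean(s.fun**2)),2),np.round(s.fun.reshape(-1,2),1).tolist());return s.x
t=np.radians(28)
if __name__=="__main__":
    out=[(48,68,8),(48,-68,8),(-48,-68,8),(-48,68,8)]
    obs=A([(272,212),(650,186),(664,422),(308,450)])
    bp=fit(lambda p:[np.array([p[0],p[1],64])+M(p[2],t)@q for q in out],obs,[460,0,0],"bed strips")
    plate=lambda p:[np.array([p[0],p[1],64])+M(p[2],t)@(np.array(q)+[p[3],p[4],0]) for q in[(75,115,0),(75,-115,0),(-75,-115,0),(-75,115,0)]]
    fit(lambda p:plate([bp[0],bp[1],bp[2],p[0],p[1]]),A([(48,118),(690,75),(712,460),(105,490)]),[0,30],"plate offs")
    B=M(bp[2],t);o=np.array([bp[0],bp[1],64])
    print("pred mouth",(proj("top",o+B@[0,100,36])-[232,170]+.44)*8,"seen 187,372")
    def face(cr,z):
        c,d=ray("top",*A([cr])[0]);n=B[:,2];s=(n@(o+n*z-c))/(n@d);return B.T@(c+s*d-o)
    print("mouth",face((187,372),36),"finger tip",face((213,204),20),"finger mid edges",face((186,280),20),face((230,288),20),face((196,215),20),face((233,215),20))
    sq=np.array([face(q,36) for q in[(150,344),(222,342),(226,402),(155,404)]]);print("square",sq.round(1).tolist(),"mean",sq.mean(0))
    for n in("scene","top"): print(n,"bed",proj(n,o),"recess",proj(n,o+B@[0,100,10]))
    br=[(-35,55),(-35,-55),(35,-55),(35,55)];br=[(35,55),(35,-55),(-35,-55),(-35,55)]
    rec=lambda c,z:(lambda p:[np.array([p[0],p[1],z])+R.from_euler('z',p[2]).as_matrix()@np.array([a,b,0]) for a,b in c])
    q=fit(rec(br,10),px([(80,58),(368,80),(360,263),(72,243)],380,218,8),[390,-240,0],"bracket")
    print("scene",proj("scene",[q[0],q[1],0]))
    q=fit(rec([(40,40),(40,-40),(-40,-40),(-40,40)],50),px([(133,40),(295,43),(290,206),(126,201)],160,220,6),[390,330,0],"holder")
    print("key bar top-end pts z144",[at("top",p,144).round(1).tolist() for p in px([(46,145),(52,178),(250,80),(264,120)],160,220,6)])
E
python3 fit.py
```

```text
bed strips [5.6326e+02 1.9599e+01 6.8000e-02] rms px 0.33 [[-0.1, -0.1], [-0.2, -0.1], [0.7, 0.3], [-0.4, -0.1]]
plate offs [10.271 30.74 ] rms px 0.56 [[-0.5, 0.5], [-0.5, 0.2], [0.6, -1.0], [0.4, 0.3]]
pred mouth [189.17119686 371.69856135] seen 187,372
mouth [-6.90756851e-02  1.00784465e+02  3.60000000e+01] finger tip [57.32269778 85.82991075 20.        ] finger mid edges [28.73703869 99.58230715 20.        ] [24.43490056 84.28808906 20.        ] [53.57116455 92.43842367 20.        ] [52.58731077 79.33622425 20.        ]
square [[11.9, 112.3, 36.0], [10.8, 86.7, 36.0], [-13.0, 88.5, 36.0], [-11.9, 114.1, 36.0]] mean [ -0.5469467  100.40159104  36.        ]
scene bed [335.86328823 197.15645412] recess [359.98874851 185.97397652]
top bed [290.93305243 208.35216468] recess [256.61764731 212.11674671]
bracket [ 4.74684e+02 -3.30716e+02 -7.50000e-02] rms px 0.09 [[0.1, 0.1], [0.0, -0.1], [-0.0, 0.0], [-0.1, -0.0]]
scene [220.02689085 233.88351736]
holder [ 4.72199e+02  3.04998e+02 -2.20000e-02] rms px 0.16 [[0.1, -0.1], [0.1, -0.1], [-0.2, -0.1], [0.0, 0.3]]
key bar top-end pts z144 [[464.8, 348.0, 144.0], [450.0, 344.9, 144.0], [493.5, 256.4, 144.0], [475.5, 249.7, 144.0]]
```

```bash
cat > plan.py <<'E'
from h import *
from fit import M,t
BED=np.array([563.3,19.6,64.]);B=M(0.068,t)
RB=np.c_[B[:,1],B[:,0],-B[:,2]]
down=lambda a:R.from_euler('xyz',[np.pi,0,a+np.pi/2]).as_matrix()  # closing line at angle a
def cur():
    s=telemetry.sense();return np.array(s["eef_pos"]),R.from_euler('xyz',s["tcp_rot"]).as_matrix(),s
def legs(way):
    P,Q,s=cur();print("clock",round(s["clock"],2),"pos",P.round(1),"F",s["contact_force"].round(1),"open",round(s["opening"],3),"grip",round(s["grasp_force"],1),"q",s["qpos"].round(2))
    for P1,Q1 in way:
        P1=np.array(P1,float);rv=R.from_matrix(Q.T@Q1).as_rotvec()
        n=max(1,int(np.ceil(max(abs(Q.T@(P1-P)).max()/199,np.degrees(abs(rv)).max()/44.9))))
        for i in range(n):
            Qa=Q@R.from_rotvec(rv*i/n).as_matrix();sh=Qa.T@(P1-P)/n
            k=max(np.linalg.norm(sh)/50,np.degrees(np.linalg.norm(rv/n))/8.59)
            print([(np.degrees(rv/n)/45).round(3).tolist(),(sh/200).round(4).tolist()],"rows %.1f"%k)
        P,Q=P1,np.array(Q1)
        print("--")
E
python3 - <<'E'
from plan import *
D=down(-.075)
legs([([474.7,-330.7,130],D),([474.7,-330.7,24],D)])
E
```

```text
clock 1.9 pos [266.1 565.5 210.3] F [-0.2 -0.9  0.2] open 1.001 grip 0.0 q [ 1.13  0.35  1.63 -0.    1.16 -0.  ]
[[0.0, 0.0, 0.384], [-0.7129, -0.9027, 0.1004]] rows 4.6
[[0.0, 0.0, 0.384], [-0.9488, -0.6503, 0.1004]] rows 4.6
[[0.0, 0.0, 0.384], [-1.0991, -0.3392, 0.1004]] rows 4.6
[[0.0, 0.0, 0.384], [-1.1502, 0.0025, 0.1004]] rows 4.6
--
[[0.0, 0.0, 0.0], [0.0, -0.0, 0.53]] rows 2.1
--
```

```bash
sed -i 's|abs(Q.T@(P1-P)).max()/199|np.linalg.norm(P1-P)/199|' plan.py
python3 - <<'E'
from plan import *
D=down(-.075)
legs([([474.7,-330.7,160],D),([474.7,-330.7,24],D)])
E
```

```text
clock 1.9 pos [266.1 565.5 210.3] F [-0.2 -0.9  0.2] open 1.001 grip 0.0 q [ 1.13  0.35  1.63 -0.    1.16 -0.  ]
[[0.0, 0.0, 0.307], [-0.5703, -0.7221, 0.0503]] rows 3.7
[[0.0, 0.0, 0.307], [-0.7263, -0.565, 0.0503]] rows 3.7
[[0.0, 0.0, 0.307], [-0.8402, -0.3752, 0.0503]] rows 3.7
[[0.0, 0.0, 0.307], [-0.9055, -0.1636, 0.0503]] rows 3.7
[[0.0, 0.0, 0.307], [-0.9184, 0.0574, 0.0503]] rows 3.7
--
[[0.0, 0.0, 0.0], [0.0, -0.0, 0.68]] rows 2.7
--
```

>>> step_arm:
  moves:
    - [[0, 0, 0.307], [-0.5703, -0.7221, 0.0503], 1]
    - [[0, 0, 0.307], [-0.5703, -0.7221, 0.0503], 1]
    - [[0, 0, 0.307], [-0.5703, -0.7221, 0.0503], 1]
    - [[0, 0, 0.307], [-0.5703, -0.7221, 0.0503], 1]
    - [[0, 0, 0.307], [-0.5703, -0.7221, 0.0503], 1]

```text
clock: 2.4
eef_pos: [307.9, 382.3, 200.0]
tcp_rot: [-3.14, 0.001, 2.458]
contact_force: [-0.3, 0.1, 0.8]
opening: 0.996
grasp_force: 0.0
```

>>> step_arm:
  moves:
    - [[0, 0, 0.307], [-0.7263, -0.565, 0.0503], 1]
    - [[0, 0, 0.307], [-0.7263, -0.565, 0.0503], 1]
    - [[0, 0, 0.307], [-0.7263, -0.565, 0.0503], 1]
    - [[0, 0, 0.307], [-0.7263, -0.565, 0.0503], 1]
    - [[0, 0, 0.307], [-0.7263, -0.565, 0.0503], 1]

```text
clock: 2.9
eef_pos: [349.9, 204.4, 190.2]
tcp_rot: [-3.141, 0.001, 2.216]
contact_force: [-0.3, -0.2, -0.6]
opening: 0.996
grasp_force: 0.0
```

>>> step_arm:
  moves:
    - [[0, 0, 0.307], [-0.8402, -0.3752, 0.0503], 1]
    - [[0, 0, 0.307], [-0.8402, -0.3752, 0.0503], 1]
    - [[0, 0, 0.307], [-0.8402, -0.3752, 0.0503], 1]
    - [[0, 0, 0.307], [-0.8402, -0.3752, 0.0503], 1]
    - [[0, 0, 0.307], [-0.8402, -0.3752, 0.0503], 1]

```text
clock: 3.4
eef_pos: [392.8, 25.6, 180.3]
tcp_rot: [3.141, 0.001, 1.975]
contact_force: [0.6, 0.5, 0.7]
opening: 0.999
grasp_force: 0.0
```

>>> step_arm:
  moves:
    - [[0, 0, 0.307], [-0.9055, -0.1636, 0.0503], 1]
    - [[0, 0, 0.307], [-0.9055, -0.1636, 0.0503], 1]
    - [[0, 0, 0.307], [-0.9055, -0.1636, 0.0503], 1]
    - [[0, 0, 0.307], [-0.9055, -0.1636, 0.0503], 1]
    - [[0, 0, 0.307], [-0.9055, -0.1636, 0.0503], 1]

```text
clock: 3.9
eef_pos: [435.4, -153.6, 170.2]
tcp_rot: [3.14, 0.001, 1.735]
contact_force: [1.1, 0.5, -0.1]
opening: 0.997
grasp_force: 0.0
```

>>> step_arm:
  moves:
    - [[0, 0, 0.307], [-0.9184, 0.0574, 0.0503], 1]
    - [[0, 0, 0.307], [-0.9184, 0.0574, 0.0503], 1]
    - [[0, 0, 0.307], [-0.9184, 0.0574, 0.0503], 1]
    - [[0, 0, 0.307], [-0.9184, 0.0574, 0.0503], 1]
    - [[0, 0, 0.307], [-0.9184, 0.0574, 0.0503], 1]
    - [[0, 0, 0.307], [-0.9184, 0.0574, 0.0503], 1]

```text
clock: 4.5
eef_pos: [475.6, -329.2, 159.5]
tcp_rot: [-3.141, -0.001, 1.496]
contact_force: [-0.2, 1.4, -0.1]
opening: 1.0
grasp_force: 0.0
```

Run:
```python
from plan import *
D=down(-.075)
legs([([474.7,-330.7,24],D)])
```

```text
clock 4.5 pos [ 475.6 -329.2  159.5] F [-0.2  1.4 -0.1] open 1.0 grip 0.0 q [-0.61  0.34  1.78  0.    1.02 -0.53]
[[-0.001, -0.002, 0.0], [-0.0085, -0.0032, 0.6776]] rows 2.7
--
```

>>> step_arm:
  moves:
    - [[0, 0, 0], [-0.0085, -0.0032, 0.678], 1]
    - [[0, 0, 0], [-0.0085, -0.0032, 0.678], 1]
    - [[0, 0, 0], [-0.0085, -0.0032, 0.678], 1]
    - [[0, 0, 0], [-0.0085, -0.0032, 0.678], 1]
    - [[0, 0, 0], [-0.0085, -0.0032, 0.678], 1]

```text
clock: 5.0
eef_pos: [474.5, -330.7, 25.0]
tcp_rot: [-3.141, -0.001, 1.498]
contact_force: [0.7, -1.5, 1.2]
opening: 0.999
grasp_force: 0.0
```

>>> step_arm:
  moves:
    - [[0, 0, 0], [0, 0, 0], -1]
    - [[0, 0, 0], [0, 0, 0], -1]
    - [[0, 0, 0], [0, 0, 0], -1]
    - [[0, 0, 0], [0, 0, 0], -1]
    - [[0, 0, 0], [0, 0, 0], -1]
    - [[0, 0, 0], [0, 0, 0], -1]
    - [[0, 0, 0], [0, 0, 0], -1]
    - [[0, 0, 0], [0, 0, 0], -1]
  squeeze: 60

```text
clock: 5.8
eef_pos: [474.4, -332.6, 24.8]
tcp_rot: [3.141, 0.0, 1.496]
contact_force: [0.8, -0.3, 5.8]
opening: 0.092
grasp_force: 62.7
```

Run:
```python
from plan import *
D=down(-.075);P,Q,_=cur()
legs([(P+[0,0,196],Q),(BED+B@[0,0,100],RB),(BED+B@[0,0,40],RB)])
```

```text
clock 5.8 pos [ 474.4 -332.6   24.8] F [ 0.8 -0.3  5.8] open 0.092 grip 62.7 q [-0.61  0.52  1.86 -0.    0.76 -0.54]
[[0.0, 0.0, 0.0], [-0.0004, 0.0007, -0.98]] rows 3.9
--
[[-0.311, 0.001, -0.089], [0.886, 0.0388, 0.1708]] rows 3.6
[[-0.311, 0.001, -0.089], [0.8824, 0.0573, 0.1836]] rows 3.6
--
[[0.0, 0.0, 0.0], [-0.0, 0.0, 0.3]] rows 1.2
--
```

>>> step_arm:
  moves:
    - [[0, 0, 0], [0, 0, -0.98], -1]
    - [[0, 0, 0], [0, 0, -0.98], -1]
    - [[0, 0, 0], [0, 0, -0.98], -1]
    - [[0, 0, 0], [0, 0, -0.98], -1]
    - [[0, 0, 0], [0, 0, -0.98], -1]

```text
clock: 6.3
eef_pos: [476.7, -334.2, 226.6]
tcp_rot: [3.133, 0.005, 1.496]
contact_force: [0.8, -0.9, -3.3]
opening: 0.092
grasp_force: 61.5
```

>>> step_arm:
  moves:
    - [[-0.311, 0.001, -0.089], [0.886, 0.0388, 0.1708], -1]
    - [[-0.311, 0.001, -0.089], [0.886, 0.0388, 0.1708], -1]
    - [[-0.311, 0.001, -0.089], [0.886, 0.0388, 0.1708], -1]
    - [[-0.311, 0.001, -0.089], [0.886, 0.0388, 0.1708], -1]
    - [[-0.311, 0.001, -0.089], [0.886, 0.0388, 0.1708], -1]

```text
clock: 6.8
eef_pos: [492.2, -152.2, 183.3]
tcp_rot: [2.903, 0.005, 1.568]
contact_force: [-0.2, -0.5, -5.2]
opening: 0.093
grasp_force: 61.5
```

>>> step_arm:
  moves:
    - [[-0.311, 0.001, -0.089], [0.8824, 0.0573, 0.1836], -1]
    - [[-0.311, 0.001, -0.089], [0.8824, 0.0573, 0.1836], -1]
    - [[-0.311, 0.001, -0.089], [0.8824, 0.0573, 0.1836], -1]
    - [[-0.311, 0.001, -0.089], [0.8824, 0.0573, 0.1836], -1]
    - [[-0.311, 0.001, -0.089], [0.8824, 0.0573, 0.1836], -1]
    - [[-0.311, 0.001, -0.089], [0.8824, 0.0573, 0.1836], -1]

```text
clock: 7.4
eef_pos: [514.6, 21.0, 150.3]
tcp_rot: [2.658, 0.032, 1.634]
contact_force: [-0.3, -1.8, -4.4]
opening: 0.094
grasp_force: 61.4
```

Run:
```python
from plan import *
legs([(BED+B@[0,0,60],RB),(BED+B@[0,0,26],RB)])
t=save("top","t1");s=save("scene","s1")
k=5;c=cv2.cvtColor(np.hstack([cv2.resize(t[165:245,235:335],None,fx=4,fy=4,interpolation=2),cv2.resize(s[130:220,290:390],None,fx=4,fy=4,interpolation=2)[:320]]),cv2.COLOR_RGB2BGR)
cv2.imwrite("pics/c1.png",c)
```

```text
clock 7.4 pos [514.6  21.  150.3] F [-0.3 -1.8 -4.4] open 0.094 grip 61.4 q [ 0.06  0.06  2.29 -0.08  0.31  0.06]
[[-0.005, -0.001, 0.004], [-0.0083, 0.0129, 0.1952]] rows 0.8
--
[[0.0, 0.0, 0.0], [0.0, 0.0, 0.17]] rows 0.7
--
```

View pics/c1.png

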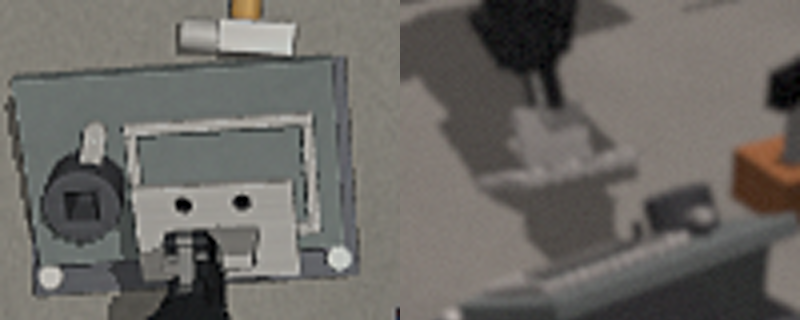

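The bracket is held level with the slope, above the pocket. I'll measure how it sits in the hand from the plate's upper edge corners at (132,187) and (295,180).

Run:
```python
from plan import *
P,Q,_=cur();tb=B.T@(P-BED);print("tcp in bed",tb.round(1))
n=Q[:,2]
c0=P+Q[:,2]*(24.8-10)   # plate top centre
for uv in[(132,187),(295,180),(298,275)]:
    u=np.array(uv)/4-.375+[235,165];o,d=ray("top",*u);s=n@(c0-o)/(n@d);print((Q.T@(o+s*d-c0)).round(1))
print("pred",[((proj("top",c0+Q@[a,b,0])-[235,165]+.375)*4).round(0).tolist() for a,b in[(55,35),(-55,35),(-55,-35)]])
```

```text
tcp in bed [-1.8  0.1 99.4]
[53.4 36.  -0. ]
[-56.8  32.9  -0. ]
[-52.5 -39.3  -0. ]
pred [[130.0, 189.0], [292.0, 177.0], [301.0, 269.0]]
```

>>> step_arm:
  moves:
    - [[0, 0, 0], [0, 0.012, 0.2], -1]
    - [[0, 0, 0], [0, 0.012, 0.2], -1]
    - [[0, 0, 0], [0, 0.012, 0.28], -1]
    - [[0, 0, 0], [0, 0.012, 0.34], -1]
    - [[0, 0, 0], [0, 0.012, 0.365], -1]
    - [[0, 0, 0], [0, 0.012, 0.365], -1]

```text
clock: 8.1
eef_pos: [551.8, 18.7, 88.5]
tcp_rot: [2.656, 0.032, 1.629]
contact_force: [-2.5, 1.1, -0.2]
opening: 0.093
grasp_force: 62.4
```

Run:
```python
from plan import *
P,Q,s=cur();print((B.T@(P-BED)).round(1),s["contact_force"].round(1))
legs([(BED+B@[0,0,25],RB)])
```

```text
[ 1.3 -1.  27.1] [-2.5  1.1 -0.2]
clock 8.1 pos [551.8  18.7  88.5] F [-2.5  1.1 -0.2] open 0.093 grip 62.4 q [ 0.05  0.25  2.27 -0.16  0.14  0.14]
[[-0.002, 0.001, -0.002], [0.0048, -0.0064, 0.0104]] rows 0.1
--
```

>>> step_arm:
  moves:
    - [[0, 0, 0], [0, -0.005, 0.005], -1]
    - [[0, 0, 0], [0, -0.005, 0.005], 0.2]
    - [[0, 0, 0], [0, -0.005, 0.005], 0.2]
    - [[0, 0, 0], [0, -0.005, 0.005], 0.2]
    - [[0, 0, 0], [0, -0.005, 0.005], 0.2]

```text
clock: 8.6
eef_pos: [552.3, 20.0, 87.8]
tcp_rot: [2.653, 0.032, 1.631]
contact_force: [-0.5, 0.9, 0.2]
opening: 0.605
grasp_force: 0.0
```

>>> step_arm:
  moves:
    - [[0, 0, 0], [0, 0, -0.1], 0.2]
    - [[0, 0, 0], [0, 0, -0.3], 0.3]
    - [[0, 0, 0], [0, 0, -0.55], 0.4]
    - [[0, 0, 0], [0, 0, -0.75], 0.4]
    - [[0, 0, 0], [0, 0, -0.75], 0.4]

```text
clock: 9.1
eef_pos: [482.6, 20.3, 225.2]
tcp_rot: [2.646, 0.032, 1.631]
contact_force: [0.4, 0.3, 0.2]
opening: 0.7
grasp_force: 0.0
```

Run:
```python
from plan import *
K=down(0.28)
legs([([472,303,220],K),([472,303,113],K)])
t=save("top","t2");s=save("scene","s2")
c=cv2.cvtColor(np.hstack([cv2.resize(t[165:245,235:335],None,fx=4,fy=4,interpolation=2),cv2.resize(s[130:220,300:400],None,fx=4,fy=4,interpolation=2)[40:]]),cv2.COLOR_RGB2BGR)
cv2.imwrite("pics/c2.png",c)
```

```text
clock 9.1 pos [482.6  20.3 225.2] F [0.4 0.3 0.2] open 0.7 grip 0.0 q [ 0.06 -0.14  2.27 -0.06  0.52  0.03]
[[0.312, 0.054, -0.132], [0.7071, 0.0187, -0.0006]] rows 2.8
[[0.312, 0.054, -0.132], [0.7009, 0.094, 0.0158]] rows 2.8
--
[[0.0, 0.0, 0.0], [0.0, -0.0, 0.535]] rows 2.1
--
```

View pics/c2.png

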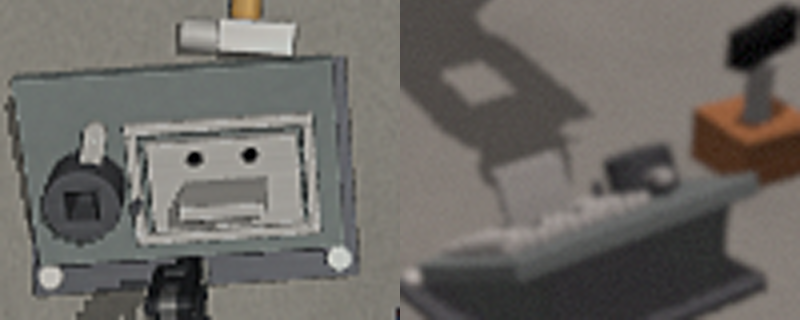

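The bracket lies flat in the pocket, with an even gap to the strips and the knob still open. The key is upright in its block, so I'll go for it now.

>>> step_arm:
  moves:
    - [[0.312, 0.054, -0.132], [0.7071, 0.0187, -0.0006], 0.6]
    - [[0.312, 0.054, -0.132], [0.7071, 0.0187, -0.0006], 0.6]
    - [[0.312, 0.054, -0.132], [0.7071, 0.0187, -0.0006], 0.6]
    - [[0.312, 0.054, -0.132], [0.7071, 0.0187, -0.0006], 0.6]

```text
clock: 9.6
eef_pos: [476.8, 165.7, 215.0]
tcp_rot: [2.906, 0.029, 1.747]
contact_force: [-0.3, -0.3, -1.1]
opening: 0.8
grasp_force: 0.0
```

>>> step_arm:
  moves:
    - [[0.312, 0.054, -0.132], [0.7009, 0.094, 0.0158], 0.6]
    - [[0.312, 0.054, -0.132], [0.7009, 0.094, 0.0158], 0.6]
    - [[0.312, 0.054, -0.132], [0.7009, 0.094, 0.0158], 0.6]
    - [[0.312, 0.054, -0.132], [0.7009, 0.094, 0.0158], 0.6]
    - [[0.312, 0.054, -0.132], [0.7009, 0.094, 0.0158], 0.6]

```text
clock: 10.1
eef_pos: [470.4, 302.4, 211.8]
tcp_rot: [-3.129, 0.0, 1.852]
contact_force: [0.4, 0.4, -0.1]
opening: 0.799
grasp_force: 0.0
```

Run:
```python
from plan import *
K=down(0.28)
legs([([472,303,113],K)])
```

```text
clock 10.1 pos [470.4 302.4 211.8] F [ 0.4  0.4 -0.1] open 0.799 grip 0.0 q [0.57 0.26 1.77 0.   1.13 0.28]
[[-0.015, 0.001, 0.001], [0.0011, 0.0146, 0.4936]] rows 2.0
--
```

>>> step_arm:
  moves:
    - [[-0.015, 0, 0], [0.001, 0.011, 0.2], 0.6]
    - [[-0.015, 0, 0], [0.001, 0.011, 0.35], 0.6]
    - [[-0.015, 0, 0], [0.001, 0.011, 0.494], 0.6]
    - [[-0.015, 0, 0], [0.001, 0.011, 0.494], 0.6]
    - [[-0.015, 0, 0], [0.001, 0.011, 0.494], 0.6]

```text
clock: 10.6
eef_pos: [472.1, 302.1, 115.4]
tcp_rot: [3.14, -0.0, 1.849]
contact_force: [0.1, 0.5, -0.1]
opening: 0.805
grasp_force: 0.0
```

>>> step_arm:
  moves:
    - [[0, 0, 0], [0, 0, 0], -1]
    - [[0, 0, 0], [0, 0, 0], -1]
    - [[0, 0, 0], [0, 0, 0], -1]
    - [[0, 0, 0], [0, 0, 0], -1]
    - [[0, 0, 0], [0, 0, 0], -1]
    - [[0, 0, 0], [0, 0, 0], -1]
  squeeze: 40

```text
clock: 11.2
eef_pos: [473.0, 303.9, 116.9]
tcp_rot: [3.136, -0.002, 1.85]
contact_force: [-0.2, -0.7, 5.1]
opening: 0.238
grasp_force: 39.2
```

Run:
```python
from plan import *
P,Q,s=cur();print(P,s["tcp_rot"],s["contact_force"],s["wrist_torque"],s["opening"]*85)
```

```text
[472.98872646 303.94260392 116.89022066] [ 3.13609124e+00 -1.71090968e-03  1.85046640e+00] [-0.16220569 -0.70061465  5.06766569] [-0.07708646  0.13744966  0.02460625] 20.241786061927254
```

>>> step_arm:
  moves:
    - [[0, 0, 0], [0, 0, 0], -1]
    - [[0, 0, 0], [0, 0, 0], -1]
    - [[0, 0, 0], [0, 0, -0.1], -1]
    - [[0, 0, 0], [0, 0, -0.3], -1]
    - [[0, 0, 0], [0, 0, -0.5], -1]
    - [[0, 0, 0], [0, 0, -0.6], -1]
    - [[0, 0, 0], [0, 0, -0.6], -1]
  squeeze: 100

```text
clock: 11.9
eef_pos: [473.4, 304.2, 239.0]
tcp_rot: [3.132, -0.003, 1.85]
contact_force: [0.5, -0.1, -3.1]
opening: 0.212
grasp_force: 99.0
```

Run:
```python
from plan import *
P,Q,s=cur();print(P,s["tcp_rot"],s["contact_force"],s["opening"]*85)
t=save("top","t3");s=save("scene","s3")
for dz in(0,30,60,90,109):
  p=P+Q[:,2]*dz; print(dz,proj("top",p).round(1),proj("scene",p).round(1))
c=cv2.cvtColor(np.hstack([cv2.resize(t[200:280,150:230],None,fx=5,fy=5,interpolation=2),cv2.resize(s[105:185,350:430],None,fx=5,fy=5,interpolation=2)]),cv2.COLOR_RGB2BGR)
cv2.imwrite("pics/c3.png",c)
for c in("scene","top"): print(c,[(d["xy"],d["conf"]) for d in imaging.mark_of(c,"key")][:2])
```

```text
[473.38060124 304.19458911 238.95470251] [ 3.13247611e+00 -2.79101761e-03  1.85046954e+00] [ 0.52003613 -0.07060147 -3.11946009] 18.030950388841127
0 [169.5 241.6] [393.5 118. ]
30 [174.1 241.1] [392.7 126.5]
60 [178.5 240.7] [391.9 134.8]
90 [182.7 240.3] [391.1 143. ]
109 [185.1 240. ] [390.7 148. ]
scene [([390.8, 147.8], 0.76)]
top [([185.1, 239.9], 0.54)]
```

View pics/c3.png

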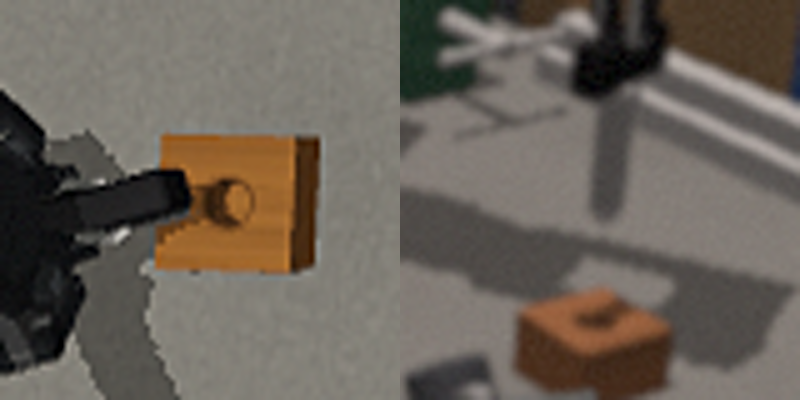

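The networks' key tip marks, (390.8,147.8) in the scene view and (185.1,239.9) in the top view, match a tip 109 mm beyond the TCP on the tool axis. The key is straight in the hand, so I'll go to the knob.

```bash
cat >> plan.py <<'E'
def RI(th): return RB@R.from_rotvec([0,0,th]).as_matrix()
L=109
def tip(z,th,x=0,y=0): return (BED+B@[x,100+y,10+z+L],RI(th))
def keyerr():
    P,Q,s=cur();e=B.T@(P+Q[:,2]*L-BED)-[0,100,10]
    print("tip in recess(bed axes)",e.round(1),"tilt",np.arccos(-Q[:,2]@B[:,2]).round(3),"th",round(R.from_matrix(RB.T@Q).as_rotvec()[2],3),"Fbed",(B.T@s["contact_force"]).round(1),"T",s["wrist_torque"].round(2))
E
python3 - <<'E'
from plan import *
keyerr()
legs([tip(95,.05),tip(40,.05)])
E
```

```text
tip in recess(bed axes) [-33.8 185.9  87. ] tilt 0.488 th -0.207 Fbed [-1.9 -0.  -2.1] T [-0.03 -0.02 -0.02]
clock 12.1 pos [470.8 302.5 233.7] F [-0.7 -0.2 -2.7] open 0.21 grip 99.0 q [0.57 0.23 1.75 0.   1.16 0.29]
[[-0.617, -0.093, 0.326], [-0.8609, -0.3198, -0.0807]] rows 3.7
--
[[0.0, 0.0, 0.0], [0.0, -0.0, 0.275]] rows 1.1
--
```

>>> step_arm:
  moves:
    - [[-0.15, -0.02, 0.08], [-0.2, -0.08, -0.05], -1]
    - [[-0.3, -0.045, 0.16], [-0.42, -0.16, -0.08], -1]
    - [[-0.46, -0.07, 0.24], [-0.64, -0.24, -0.08], -1]
    - [[-0.617, -0.093, 0.326], [-0.8609, -0.3198, -0.0807], -1]
    - [[-0.617, -0.093, 0.326], [-0.8609, -0.3198, -0.0807], -1]
    - [[-0.617, -0.093, 0.326], [-0.8609, -0.3198, -0.0807], -1]
    - [[-0.617, -0.093, 0.326], [-0.8609, -0.3198, -0.0807], -1]
    - [[-0.617, -0.093, 0.326], [-0.8609, -0.3198, -0.0807], -1]

```text
clock: 12.9
eef_pos: [458.9, 120.9, 251.6]
tcp_rot: [2.65, 0.007, 1.588]
contact_force: [-0.3, -0.5, -3.7]
opening: 0.214
grasp_force: 99.4
```

Run:
```python
from plan import *
keyerr()
legs([tip(40,.05)])
for c in("top","scene"):
    imaging.grab_frame(c);P,Q,_=cur();print(c,"pred tip",proj(c,P+Q[:,2]*L).round(1),[(np.round(d["xy"],1),round(d["conf"],2)) for d in imaging.mark_of(c,"key")][:2],"recess pred",proj(c,BED+B@[0,100,10]).round(1),[(np.round(d["xy"],1),round(d["conf"],2)) for d in imaging.mark_of(c,"recess")][:2])
```

```text
tip in recess(bed axes) [ 3.1  1.5 95.6] tilt 0.003 th 0.05 Fbed [-2.  -0.3 -3.1] T [-0.02  0.58  0.03]
clock 12.9 pos [458.9 120.9 251.6] F [-0.3 -0.5 -3.7] open 0.214 grip 99.4 q [ 0.39 -0.18  2.23 -0.3   0.65  0.57]
[[0.004, -0.002, -0.0], [-0.0079, -0.0142, 0.2782]] rows 1.1
--
top pred tip [250.4 226.4] [(array([247.6, 229.8]), 0.77)] recess pred [256.6 212.1] [(array([258.5, 212.9]), 0.83), (array([201.4, 239.3]), 0.7)]
scene pred tip [353.8 156.9] [(array([352.1, 158.8]), 0.87), (array([238.7, 271.3]), 0.55)] recess pred [360. 186.] [(array([359.6, 187.1]), 0.49)]
```

Run:
```python
from plan import *
keyerr()
p,e=tri((352.1,158.8),(247.6,229.8));print("tri",p,e,(B.T@(p-BED)-[0,100,10]).round(1))
t=save("top","t4");s=save("scene","s4");P,Q,_=cur()
def X(cam,x,y,k,q): u=proj(cam,q);return ((u-[x,y]+.5)*k).round(0)
for z in(0,L,L-36,L-60): print("axis",z,X("top",215,190,5,P+Q[:,2]*z),X("scene",310,110,5,P+Q[:,2]*z))
print("mouth",X("top",215,190,5,BED+B@[0,100,36]),X("scene",310,110,5,BED+B@[0,100,36]))
c=cv2.cvtColor(np.hstack([cv2.resize(t[190:270,215:295],None,fx=5,fy=5,interpolation=2),cv2.resize(s[110:190,310:390],None,fx=5,fy=5,interpolation=2)]),cv2.COLOR_RGB2BGR)
cv2.imwrite("pics/c4.png",c)
```

```text
tip in recess(bed axes) [ 2.2  1.  95.7] tilt 0.003 th 0.05 Fbed [-1.5 -0.5 -3.2] T [-0.07  0.57  0.  ]
tri [499.03269824 127.22816799 143.0182778 ] 8.36296979496366 [-12.3   8.7  89.9]
axis 0 [143. 291.] [180.  69.]
axis 109 [181. 186.] [221. 237.]
axis 73 [169. 219.] [208. 182.]
axis 49 [161. 241.] [199. 145.]
mouth [204. 132.] [243. 343.]
```

View pics/c4.png

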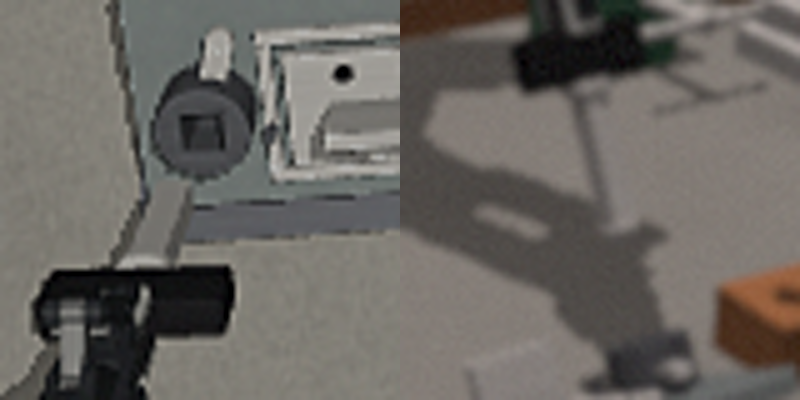

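The key is tilted in line with the knob and its shank agrees with my predicted axis to about 1 px, with the tip at (178,182) in the crop. I'll go down guarded by the force reading.

>>> step_arm:
  moves:
    - [[0, 0, 0], [-0.01, -0.011, 0.1], -1]
    - [[0, 0, 0], [-0.01, -0.011, 0.2], -1]
    - [[0, 0, 0], [-0.01, -0.011, 0.3], -1]
    - [[0, 0, 0], [-0.01, -0.011, 0.32], -1]
    - [[0, 0, 0], [-0.01, -0.011, 0.32], -1]
    - [[0, 0, 0], [-0.01, -0.011, 0.32], -1]

```text
clock: 13.9
eef_pos: [486.3, 118.1, 194.5]
tcp_rot: [2.649, 0.007, 1.587]
contact_force: [-0.4, -0.0, -4.0]
opening: 0.218
grasp_force: 99.4
```

Run:
```python
from plan import *
keyerr();legs([tip(22,.05)])
```

```text
tip in recess(bed axes) [ 0.4 -1.1 32.4] tilt 0.004 th 0.051 Fbed [-2.2  0.1 -3.4] T [-0.    0.6  -0.01]
clock 13.9 pos [486.3 118.1 194.5] F [-0.4 -0.  -4. ] open 0.218 grip 99.4 q [ 0.35 -0.04  2.26 -0.36  0.48  0.62]
[[0.004, -0.002, -0.001], [0.0061, -0.0005, 0.0521]] rows 0.2
--
```

>>> step_arm:
  moves:
    - [[0, 0, 0], [0, 0, 0.03], -1]
    - [[0, 0, 0], [0, 0, 0.055], -1]
    - [[0, 0, 0], [0, 0, 0.075], -1]
    - [[0, 0, 0], [0, 0, 0.075], -1]

```text
clock: 14.3
eef_pos: [493.5, 118.1, 180.4]
tcp_rot: [2.65, 0.007, 1.587]
contact_force: [0.1, -0.9, -1.9]
opening: 0.213
grasp_force: 99.3
```

Run:
```python
from plan import *
keyerr()
```

```text
tip in recess(bed axes) [ 0.  -1.2 16.5] tilt 0.003 th 0.05 Fbed [-0.9 -0.8 -1.8] T [-0.08  0.25 -0.16]
```

>>> step_arm:
  moves:
    - [[0, 0, 0], [0, 0, 0.02], -1]
    - [[0, 0, 0], [0, 0, 0.04], -1]
    - [[0, 0, 0], [0, 0, 0.04], -1]

```text
clock: 14.6
eef_pos: [497.2, 118.0, 173.2]
tcp_rot: [2.65, 0.007, 1.587]
contact_force: [1.4, 0.4, -1.5]
opening: 0.216
grasp_force: 99.4
```

Run:
```python
from plan import *
keyerr()
```

```text
tip in recess(bed axes) [-0.1 -1.2  8.5] tilt 0.003 th 0.051 Fbed [ 0.5  0.3 -2. ] T [-0.17  0.24 -0.02]
```

>>> step_arm:
  moves:
    - [[0, 0, 0], [0, 0, 0.015], -1]
    - [[0, 0, 0], [0, 0, 0.03], -1]
    - [[0, 0, 0], [0, 0, 0.03], -1]

```text
clock: 14.9
eef_pos: [500.2, 118.2, 168.5]
tcp_rot: [2.649, 0.007, 1.587]
contact_force: [-1.3, -0.1, 2.1]
opening: 0.21
grasp_force: 100.0
```

Run:
```python
from plan import *
keyerr()
```

```text
tip in recess(bed axes) [ 0.5 -1.   2.9] tilt 0.004 th 0.051 Fbed [-0.2 -0.1  2.4] T [-0.09  0.37 -0.1 ]
```

The key is 2.9 mm from the recess floor with almost no side force. Now I'll turn clockwise, which is positive about tool z.

>>> step_arm:
  moves:
    - [[0, 0, 0.1], [0, 0, 0], -1]
    - [[0, 0, 0.2], [0, 0, 0], -1]
    - [[0, 0, 0.3], [0, 0, 0], -1]
    - [[0, 0, 0.4], [0, 0, 0], -1]
    - [[0, 0, 0.5], [0, 0, 0], -1]
    - [[0, 0, 0.6], [0, 0, 0], -1]
    - [[0, 0, 0.7], [0, 0, 0], -1]
    - [[0, 0, 0.7], [0, 0, 0], -1]

```text
clock: 15.7
eef_pos: [500.4, 118.3, 168.7]
tcp_rot: [2.709, -0.244, 1.092]
contact_force: [1.2, -0.4, -0.1]
opening: 0.212
grasp_force: 99.6
```

Run:
```python
from plan import *
keyerr();print(cur()[2]["qpos"].round(2))
```

```text
tip in recess(bed axes) [ 0.7 -1.   3. ] tilt 0.004 th 0.602 Fbed [ 1.  -0.5 -0.6] T [-0.13 -0.02 -0.11]
[ 0.34  0.03  2.27 -0.41  0.4   1.21]
```

>>> step_arm:
  moves:
    - [[0, 0, 0.1], [0, 0, 0], -1]
    - [[0, 0, 0.2], [0, 0, 0], -1]
    - [[0, 0, 0.3], [0, 0, 0], -1]
    - [[0, 0, 0.4], [0, 0, 0], -1]
    - [[0, 0, 0.5], [0, 0, 0], -1]
    - [[0, 0, 0.6], [0, 0, 0], -1]
    - [[0, 0, 0.7], [0, 0, 0], -1]
    - [[0, 0, 0.8], [0, 0, 0], -1]

```text
clock: 16.5
eef_pos: [500.2, 118.2, 168.6]
tcp_rot: [2.933, -0.449, 0.458]
contact_force: [0.2, -0.2, 0.1]
opening: 0.213
grasp_force: 99.8
```

>>> step_arm:
  moves:
    - [[0, 0, 0.08], [0, 0, 0], -1]
    - [[0, 0, 0.16], [0, 0, 0], -1]
    - [[0, 0, 0.2], [0, 0, 0], -1]
    - [[0, 0, 0.2], [0, 0, 0], -1]
    - [[0, 0, 0.2], [0, 0, 0], -1]

```text
clock: 17.0
eef_pos: [500.0, 118.2, 168.4]
tcp_rot: [3.009, -0.475, 0.288]
contact_force: [0.6, 1.3, 0.6]
opening: 0.211
grasp_force: 99.7
```

Run:
```python
from plan import *
keyerr();print(cur()[2]["qpos"].round(2))
imaging.grab_frame("top");print([(np.round(d["xy"],1),round(d["conf"],2)) for d in imaging.mark_of("top","finger_tip")][:2])
for q in(1,1.15,1.3): a=.27+q;print(q,proj("top",BED+B@[58*np.cos(a),100-58*np.sin(a),16]).round(1))
```

```text
tip in recess(bed axes) [ 0.2 -1.   2.9] tilt 0.004 th 1.383 Fbed [0.9 1.2 0.3] T [-0.06  0.12  0.14]
[ 0.34  0.03  2.27 -0.41  0.4   2.  ]
[(array([409.4, 174.4]), 0.49)]
1 [274.5 206.3]
1.15 [275.5 208.9]
1.3 [276.1 211.6]
```

>>> step_arm:
  moves:
    - [[0, 0, 0.05], [0, 0, 0], -1]
    - [[0, 0, 0.1], [0, 0, 0], -1]
    - [[0, 0, 0.1], [0, 0, 0], -1]
    - [[0, 0, 0.1], [0, 0, 0], -1]

```text
clock: 17.5
eef_pos: [499.9, 118.1, 168.4]
tcp_rot: [3.049, -0.484, 0.199]
contact_force: [-0.4, -0.9, 0.4]
opening: 0.217
grasp_force: 99.7
```

Run:
```python
from plan import *
keyerr()
t=save("top","t5");s=save("scene","s5")
c=cv2.cvtColor(np.hstack([cv2.resize(t[165:245,235:335],None,fx=4,fy=4,interpolation=2),cv2.resize(s[140:220,300:400],None,fx=4,fy=4,interpolation=2)]),cv2.COLOR_RGB2BGR)
cv2.imwrite("pics/c5.png",c)
```

```text
tip in recess(bed axes) [ 0.1 -1.1  2.9] tilt 0.003 th 1.463 Fbed [-0.3 -0.9  0.6] T [ 0.05  0.11 -0.06]
```

View pics/c5.png

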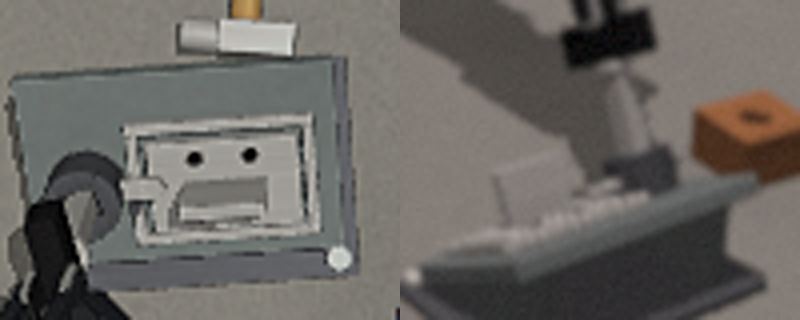

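The finger now lies over the plate with its tip at (276,211.8), close to the 1.3 rad prediction of (276.1,211.6). I'll nudge it once more to be sure it is on the stop.

>>> step_arm:
  moves:
    - [[0, 0, 0.04], [0, 0, 0], -1]
    - [[0, 0, 0.08], [0, 0, 0], -1]
    - [[0, 0, 0.08], [0, 0, 0], -1]
    - [[0, 0, 0.08], [0, 0, 0], -1]

```text
clock: 18.0
eef_pos: [499.9, 118.1, 168.4]
tcp_rot: [3.083, -0.489, 0.128]
contact_force: [1.2, 0.1, 0.5]
opening: 0.21
grasp_force: 99.8
```

Run:
```python
from plan import *
keyerr()
```

```text
tip in recess(bed axes) [ 0.1 -1.1  2.9] tilt 0.003 th 1.526 Fbed [ 1.3  0.  -0.1] T [0.05 0.07 0.09]
```

>>> step_arm:
  moves:
    - [[0, 0, -0.1], [0, 0, 0], -1]
    - [[0, 0, -0.1], [0, 0, 0], -1]
    - [[0, 0, -0.1], [0, 0, -0.05], -1]
    - [[0, 0, -0.1], [0, 0, -0.15], -1]
    - [[0, 0, -0.1], [0, 0, -0.3], -1]
    - [[0, 0, -0.1], [0, 0, -0.48], -1]
    - [[0, 0, -0.1], [0, 0, -0.48], -1]
    - [[0, 0, -0.1], [0, 0, -0.48], -1]

```text
clock: 18.8
eef_pos: [454.1, 118.0, 253.4]
tcp_rot: [3.043, -0.483, 0.214]
contact_force: [-0.2, -0.2, -3.2]
opening: 0.21
grasp_force: 99.4
```

Run:
```python
from plan import *
keyerr()
# holder in place; choose yaw near current
P,Q,_=cur()
h=np.array([472.5,304.5])
D=down(-0.6)
legs([([*h,8+L+65],D),([*h,8+L+2],D)])
imaging.grab_frame("top");print([(np.round(d["xy"],1),round(d["conf"],2)) for d in imaging.mark_of("top","finger_tip")][:2])
```

```text
tip in recess(bed axes) [-0.4 -1.1 99.5] tilt 0.004 th 1.45 Fbed [-1.7 -0.  -2.8] T [-0.02  0.58 -0.02]
clock 18.8 pos [454.1 118.  253.4] F [-0.2 -0.2 -3.2] open 0.21 grip 99.4 q [ 0.39 -0.19  2.24 -0.3   0.66  1.96]
[[0.175, -0.27, -0.487], [0.0445, -0.4657, 0.1801]] rows 3.1
[[0.175, -0.27, -0.487], [0.2511, -0.381, 0.2075]] rows 3.1
--
[[0.0, 0.0, 0.0], [-0.0, -0.0, 0.315]] rows 1.3
--
[(array([279.5, 208.1]), 0.68)]
```

>>> step_arm:
  moves:
    - [[0.087, -0.135, -0.243], [0.0222, -0.2328, 0.05], -1]
    - [[0.175, -0.27, -0.487], [0.0445, -0.4657, 0.14], -1]
    - [[0.175, -0.27, -0.487], [0.0445, -0.4657, 0.1801], -1]
    - [[0.175, -0.27, -0.487], [0.0445, -0.4657, 0.1801], -1]
    - [[0.175, -0.27, -0.487], [0.0445, -0.4657, 0.1801], -1]
    - [[0.175, -0.27, -0.487], [0.0445, -0.4657, 0.1801], -1]

```text
clock: 19.5
eef_pos: [462.9, 209.9, 216.3]
tcp_rot: [3.045, -0.23, 0.593]
contact_force: [0.2, 0.0, -2.3]
opening: 0.211
grasp_force: 99.7
```

>>> step_arm:
  moves:
    - [[0.087, -0.135, -0.243], [0.1255, -0.1905, 0.1], -1]
    - [[0.175, -0.27, -0.487], [0.2511, -0.381, 0.2075], -1]
    - [[0.175, -0.27, -0.487], [0.2511, -0.381, 0.2075], -1]
    - [[0.175, -0.27, -0.487], [0.2511, -0.381, 0.2075], -1]
    - [[0.175, -0.27, -0.487], [0.2511, -0.381, 0.2075], -1]
    - [[0.175, -0.27, -0.487], [0.2511, -0.381, 0.2075], -1]

```text
clock: 20.1
eef_pos: [472.2, 303.1, 181.6]
tcp_rot: [3.14, 0.001, 0.967]
contact_force: [-0.4, 0.7, -4.2]
opening: 0.214
grasp_force: 99.8
```

>>> step_arm:
  moves:
    - [[0, 0, 0], [0, 0, 0], -1]
    - [[0, 0, 0], [0, 0, 0], -1]
    - [[0, 0, 0], [0, 0, 0], -1]

```text
clock: 20.4
eef_pos: [472.7, 304.0, 181.8]
tcp_rot: [3.141, 0.001, 0.97]
contact_force: [-0.6, -0.3, -2.9]
opening: 0.214
grasp_force: 99.8
```

Run:
```python
from plan import *
P,Q,s=cur();h=np.array([472.6,304.4]);print("tip",(P+Q[:,2]*L).round(1))
legs([([*h,8+L+40],down(-.6))])
for c in("top","scene"):
    imaging.grab_frame(c);print(c,"pred",proj(c,P+Q[:,2]*L).round(1),[(np.round(d["xy"],1),round(d["conf"],2)) for d in imaging.mark_of(c,"key")][:2],"hole",proj(c,[*h,50]).round(1))
```

```text
tip [472.7 303.9  72.8]
clock 20.4 pos [472.7 304.  181.8] F [-0.6 -0.3 -2.9] open 0.214 grip 99.8 q [ 0.57  0.29  1.8  -0.    1.06  1.17]
[[0.0, 0.001, -0.001], [0.0014, -0.0015, 0.1238]] rows 0.5
--
top pred [192.5 240. ] [(array([191.7, 243.2]), 0.7)] hole [195.  239.8]
scene pred [388.7 162.7] [(array([388.7, 165.7]), 0.56)] hole [388.2 168.4]
```

>>> step_arm:
  moves:
    - [[0, 0, 0], [0, 0, 0.06], -1]
    - [[0, 0, 0], [0, 0, 0.12], -1]
    - [[0, 0, 0], [0, 0, 0.15], -1]
    - [[0, 0, 0], [0, 0, 0.17], -1]
    - [[0, 0, 0], [0, 0, 0.17], -1]

```text
clock: 21.1
eef_pos: [472.3, 304.0, 146.3]
tcp_rot: [-3.141, 0.003, 0.971]
contact_force: [0.7, -0.3, -3.1]
opening: 0.211
grasp_force: 99.8
```

Run:
```python
from plan import *
P,Q,s=cur();print("tip",(P+Q[:,2]*L).round(1),s["contact_force"].round(1),s["wrist_torque"].round(2),"Ftool",(Q.T@s["contact_force"]).round(1))
```

```text
tip [472.  303.8  37.3] [ 0.7 -0.3 -3.1] [0.02 0.02 0.02] Ftool [0.2 0.8 3.1]
```

In the hole and free. I'll lower it the rest of the way.

>>> step_arm:
  moves:
    - [[0, 0, 0], [0, 0, 0.04], -1]
    - [[0, 0, 0], [0, 0, 0.08], -1]
    - [[0, 0, 0], [0, 0, 0.11], -1]
    - [[0, 0, 0], [0, 0, 0.135], -1]
    - [[0, 0, 0], [0, 0, 0.14], -1]
    - [[0, 0, 0], [0, 0, 0.14], -1]

```text
clock: 21.7
eef_pos: [472.7, 304.2, 119.1]
tcp_rot: [-3.141, 0.002, 0.971]
contact_force: [0.6, -0.3, -3.3]
opening: 0.209
grasp_force: 99.8
```

Run:
```python
from plan import *
P,Q,s=cur();print("tip",(P+Q[:,2]*L).round(1),s["contact_force"].round(1),s["wrist_torque"].round(2),"Ftool",(Q.T@s["contact_force"]).round(1))
```

```text
tip [472.5 304.   10.1] [ 0.6 -0.3 -3.3] [-0.   -0.   -0.02] Ftool [0.1 0.7 3.3]
```

>>> step_arm:
  moves:
    - [[0, 0, 0], [0, 0, 0.008], -1]
    - [[0, 0, 0], [0, 0, 0.008], -1]
    - [[0, 0, 0], [0, 0, 0.008], 0.3]
    - [[0, 0, 0], [0, 0, 0.008], 0.3]
    - [[0, 0, 0], [0, 0, 0.008], 0.3]
    - [[0, 0, 0], [0, 0, 0.008], 0.3]

```text
clock: 22.3
eef_pos: [472.9, 304.4, 118.0]
tcp_rot: [3.142, 0.001, 0.971]
contact_force: [-0.8, -0.3, 0.1]
opening: 0.65
grasp_force: 0.0
```

>>> step_arm:
  moves:
    - [[0, 0, 0], [0, 0, -0.06], 0.3]
    - [[0, 0, 0], [0, 0, -0.2], 0.3]
    - [[0, 0, 0], [0, 0, -0.4], 0.3]
    - [[0, 0, 0], [0, 0, -0.6], 0.3]
    - [[0, 0, 0], [0, 0, -0.6], 0.3]
    - [[0, 0, 0], [0, 0, -0.6], 0.3]

```text
clock: 22.9
eef_pos: [473.4, 304.8, 239.5]
tcp_rot: [3.141, -0.001, 0.971]
contact_force: [-0.1, -0.1, -0.3]
opening: 0.651
grasp_force: 0.0
```

>>> step_arm:
  moves:
    - [[0, 0, 0], [0.1, -0.6, -0.1], 0.3]
    - [[0, 0, 0], [0.1, -0.6, -0.1], 0.3]
    - [[0, 0, 0], [0.1, -0.6, -0.1], 0.3]
    - [[0, 0, 0], [0.1, -0.6, -0.1], 0.3]
    - [[0, 0, 0], [0.1, -0.6, -0.1], 0.3]

```text
clock: 23.4
eef_pos: [384.6, 388.3, 256.7]
tcp_rot: [-3.142, 0.004, 0.973]
contact_force: [-0.3, -0.8, 0.1]
opening: 0.649
grasp_force: 0.0
```

Run:
```python
from plan import *
t=save("top","t6");s=save("scene","s6")
c=cv2.cvtColor(np.hstack([cv2.resize(t[170:260,160:330],None,fx=4,fy=4,interpolation=2)]),cv2.COLOR_RGB2BGR)
d=cv2.cvtColor(cv2.resize(s[135:205,340:410],None,fx=3,fy=3,interpolation=2),cv2.COLOR_RGB2BGR)
o=np.zeros((360+210,680,3),np.uint8);o[:360]=c;o[360:,:210]=d;cv2.imwrite("pics/c6.png",o)
for c in("top","scene"): print(c,[(np.round(d["xy"],1),round(d["conf"],2)) for d in imaging.mark_of(c,"key")][:2],proj(c,[472.4,304.4,8]).round(1))
```

```text
top [(array([199.3, 242.4]), 0.58), (array([202.3, 239.1]), 0.31)] [199.5 239.5]
scene [(array([335.4, 193.6]), 0.37)] [387.1 178.7]
```

View pics/c6.png

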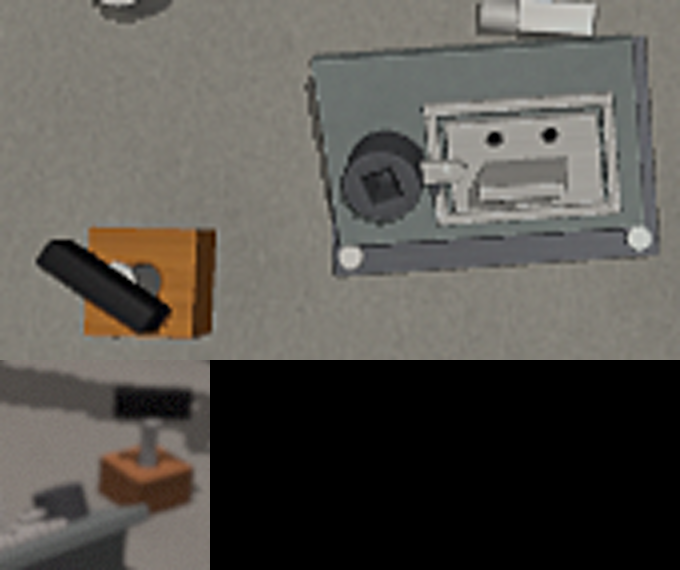

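The top view shows the finger over the plate, tip at about (276,213), and the bracket in its pocket. The key stands upright in its block at about (186,241).

```bash
python3 -c "
from rig import r
print(r.sign_off())"
```

```text
the job is handed in; nothing more can be done
None
```

I handed the job in at about 23.6 s of the 67 s allowed: the last pictures show the bracket flat in its pocket, the hold-down finger over its plate at about 1.3 rad, and the key back upright in its block. The arm never went near the hammer, pipe or jar, and no verdict came back.

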